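# Free the drying cupboard's door with its release key

### The arm

A 6-joint arm with a two-finger parallel gripper is mounted at the origin on a cart in front of the work surface, level with it; the furniture and walls round the work are solid. World frame = base frame: x ahead of the robot, y to its left, z up, the work surface at z = 0. Lengths are in mm, angles in rad, forces in N, time in s.
With the tool pointing down it reaches from about 350 to 975 mm from the base axis. Payload 7.1 kg.
Tool frame: the origin (TCP) lies at the very end of the fingers, on their centre line; the grasp point (between the pads) lies ctrl.hold_point_z behind it (ctrl.hold_point_z is the distance from the TCP to the grasp point, in mm); z points along the fingers, y is the line along which they close (so a half turn about z gives the same grasp; the last joint's range is limited). The gripper opens to 88 mm and grips with 3 to 60 N. Pads are 20 mm wide; open, the fingers measure 115 mm over their backs; the gripper's body (75 mm by 178 mm) begins 61 mm behind the grasp point.
Start: joints at [1.21, 0.423, 1.63, -0, 1.089, -0.019], TCP at [209.458, 588.84, 222.675] pointing down, gripper open.
Joint ranges: [-3, 3], [-0.9, 2.11], [0.09, 2.58], [-1.31, 4.45], [0.11, 2.69], [-2.54, 2.54]. Speed limits (rad/s): [2.39, 2.39, 3.01, 3.14, 3.14, 3.14].

### API

Orientations are given as a rotation vector (axis times angle).
In Python, from workcell import ctrl gives the robot as it stands. The module is installed in compiled form; this text tells all that it offers.
- The arm moves only by the shell command python3 -m creep 'ROWS'. ROWS is JSON, a list of rows, each an object with "translation": the shift along the tool's x, y, z in mm, a list of three; "angular": the turn, a rotation vector about the tool's x, y, z in rad, a list of three; "jaw": the opening, from 0 (shut) to 1 (fully open). A call has exactly 8 rows; each row is the pose to reach, as a shift and turn from the pose commanded when the call began, along the tool's axes at that moment; what a row does not reach only later rows make up. A row lasts 1/8 s, in which the tool goes at most 62.5 mm and 10.7 degrees, less where a joint would pass 70% of its speed; a pose out of reach is approached as far as the arm can. A call with a gripper value outside its range is refused whole. The fingers move at their own pace and stop on an object; the grip force is fixed at half the most. Time passes only in rows, so rows that repeat a pose let the fingers close, or fill a call up. It gives the time, the measured TCP pose, the force, the opening and the grip force at its end, in the units of the state.
- ctrl.get_obs(): the state, without advancing time (a new reading comes with each control period).
- ctrl.get_image(name): name is "scene" or "top" or "wrist"; returns the picture (480x640x3 uint8, red, green, blue); there is no depth.
- ctrl.camera_info(name): a dict with "camera_matrix" (3x3 intrinsics, pixels), "world_from_camera" (4x4, takes a point from camera to world coordinates). Camera axes: x right, y up, looking along -z (the intrinsics and any distortion apply to the point x, -y, -z); pixel columns grow to the right and rows downward; lengths in mm; the calibration is good to about 2 mm. The wrist camera is an equidistant fisheye: a pixel r from the principal point sees the ray r / f radians off the axis. A picture is of the moment at which its call begins: read the wrist's pose just before it. camera_info takes no time and is no camera call; for the wrist camera it gives the pose at the moment of the call.
- ctrl.close_job(): hands the job in; it is judged then, once.
Trained networks look in the newest picture that a camera, given by its name, has taken for a name from the list of things; names that differ only in an ending like _2 or _b are one class to them, and where a whole thing is asked for, a point or a joint stands for the part that bears it (a point fixed in the world has none). Each returns a list of dicts, best first, with "score" (0 to 1); they miss things now and then, are a little off and sometimes report something else, mostly with a low value. They report only what shows in the picture. A call takes as long as a camera call.
- ctrl.look_for(camera, label): "rect" ([left, top, right, bottom] in pixels, round what is visible of it).
The state is a dict: "t": time; "qpos": joint angles; "qvel": joint speeds; "joint_torque": joint torques, N m; "ee_pos": TCP position; "orientation": TCP orientation; "ft_force": force on the tool from outside, world axes, zero at the start; "moment": the same for the moment, N m; "width": finger opening in mm; "grasp_force": force on a finger pad.
Only numpy, scipy, OpenCV 4.12 (cv2) and the standard library are available. Lean on these libraries where they do the work, as an engineer would, in place of code of your own. Each camera call takes 0.05 s, during which the arm holds its last target. There are 200 camera calls.

### The job

Take the release key out of its stand and push it down through the narrow gap in the cupboard's roof onto the sprung hook inside, pressing just hard enough that the door comes free: the hook is delicate and snaps under a hard shove. Then swing the door wide open and put the key fully home in its stand again. Leave the white cast and the steel pot where they are.

Things in the scene. Friction and masses are not known exactly. Their poses are not given: they have to be found in the camera images.
- key_grip (a point): release key, loose, upright in its stand at the start, 70 g: black grip 20 (its x) x 30 (y) x 40 (z) mm, below it a steel blade 10 (x) x 14 (y) x 60 mm, its last 6 mm 8 x 11 mm, all on one axis. This point: centre of the grip, axes the key's, z up; grip top 20 mm above it, flat underside (shoulder) 20 mm below.
- key_tip (a point): the lower end of the key's blade, 80 mm below key_grip on the key's axis.
- socket (a point): key stand, fixed: aluminium block 56 (x) x 60 (y) x 64 (z) mm on a dark foot. A pocket 16 (x) x 20 (y) mm goes right down through it. This point: centre of the pocket's mouth on the block's top, axes the stand's, z up. With the key home its shoulder rests on the block's top: key_grip 20 mm above this point, key x, y along the stand's, either way round.
- cupboard: small white drying cupboard, fixed, 140 deep (x) x 180 wide (y) mm, with a separate slip-on hood as its roof and a grey front door. Origin: centre of its underside on the worktop; -x is its front, z up. It carries the door and the sprung hook, and takes no more than 18 N on any of them: the hook breaks beyond that.
- gap (a point): gap in the roof, 15 (x) x 26 (y) mm, through 6 mm sheet. This point: its centre on the roof's top face, axes the cupboard's; x -35, y -60 mm in its frame. The roof is 118 to 140 mm above the worktop, as set, its front edge 33 mm ahead (-x) of this point. Straight below lies the hook's smooth round press bar (12 mm thick, along y), its top anywhere 13 to 35 mm below the roof: feel for it.
- door (a joint): door angle, rad: 0 shut (hooked: under 0.02), 1.45 open stop. The hook resists with 5 N at first touch, 1.6 N more per mm; after about 5 mm (12 to 14.5 N) it frees the door, after 9.5 mm it hits a hard stop. The freed door drifts by itself to about 0.4 in 2 s; keep the hook down till it moves. Pushed further it stays where left (about 1 N at 100 mm from the hinge).
- cast_white: bystander: white plaster dental cast, 60 x 77 x 26 mm, on the worktop at the left; origin at its underside's centre.
- bur_pot: bystander: round steel pot, 52 mm wide and 42 mm high, on the worktop between robot, cupboard and stand; origin at its underside's centre.
- hinge (a point): foot of the door's vertical hinge axis, axes the cupboard's; at x -76, y +90 mm in its frame. Shut, the door (12 mm thick, centred on the axis in x) runs from here 178 mm along -y; it opens outward, to -x. Its top edge is 114 mm above the worktop. A steel catch stands 18 mm in from its inner face 150 mm from the hinge, 78 to 84 mm up; a small knob is outside.

How it is judged (in metres and radians):
On the way, in this order (a step that is already met when the one before it is completed fails the run):
1. the key is drawn right out of its stand (z of key_tip in the frame of socket above 0.003 m), for 0.1 s.
2. the door is freed with the key's tip inside the gap (value of joint door above 0.03 rad and horizontal distance between key_tip and gap below 0.016 m and z of key_tip in the frame of gap below -0.012 m), for 0.05 s.
3. the door is swung wide open (value of joint door above 1.1 rad), for 0.1 s.
At the end, for the whole second after the job is handed in: the door stands open by more than 1.1 rad, and the key is released, upright (within 0.08 rad) and fully home in its stand: its axis within 6 mm of the pocket's and its shoulder down on the block to within 4 mm (value of joint door above 1.1 rad and horizontal distance between key_grip and socket below 0.006 m and z of key_grip in the frame of socket between 0.015 and 0.024 m and angle between key_grip's own z axis and vertical below 0.08 rad); the robot touches nothing.
It fails at once if the hook, the door or the cupboard is pressed with more than 18 N (contact force between anything else and cupboard above 18 N).
It fails at once if the white cast is moved by more than 20 mm (distance of cast_white from where it was at the start of the episode above 0.02 m).
It fails at once if the steel pot is moved by more than 20 mm (distance of bur_pot from where it was at the start of the episode above 0.02 m).
It also fails if it takes over 61 s, if anything falls off the work surface, if the arm or the gripper's body presses on something with over 40 N, if the wrist force passes 120 N, or if a joint passes its speed limit or range.

## Working session

There is one attempt and no reset: what is moved stays moved. The work goes in short steps, Python scripts to look and compute and a shell command to move; the robot and the scene stay as the last step left them, time stands still between calls to the robot, and variables do not carry over. Pictures are saved under pics/ and viewed, at most 10 in all, crops included, and the job is handed in when it is done.

```bash
mkdir -p pics
python3 - <<'E'
from workcell import ctrl
import cv2,numpy as np
np.set_printoptions(precision=4,suppress=True)
o=ctrl.get_obs();print(o['t'],o['ee_pos'],o['orientation'],o['width'],ctrl.hold_point_z)
for n in("scene","top","wrist"):
    im=ctrl.get_image(n);cv2.imwrite(f"pics/{n}0.png",im[...,::-1])
    c=ctrl.camera_info(n);print(n,c)
    for l in("key_grip","socket","cupboard","gap","bur_pot","cast_white"):
        try:
            r=ctrl.look_for(n,l);print(l,[(np.round(x['rect']),round(x['score'],2)) for x in r[:2]])
        except Exception as e:print(l,e)
print(ctrl.get_obs()['t'])
E
```

```text
0.0 [209.2979 588.3336 221.9327] [-0.5343 -3.0956  0.0023] 87.66345887170941 18.700000000000003
scene {'camera_matrix': array([[484.5849,   0.    , 314.698 ],
       [  0.    , 484.5849, 244.4687],
       [  0.    ,   0.    ,   1.    ]]), 'world_from_camera': array([[   0.75  ,    0.445 ,   -0.4894,  -23.9459],
       [  -0.6613,    0.5226,   -0.5381, -611.9312],
       [   0.0163,    0.7272,    0.6862,  877.6446],
       [   0.    ,    0.    ,    0.    ,    1.    ]])}
key_grip [(array([397., 363., 419., 386.]), 0.61)]
socket [(array([375., 362., 426., 424.]), 0.57)]
cupboard [(array([284., 217., 380., 280.]), 0.81)]
gap [(array([285., 187., 386., 259.]), 0.9)]
bur_pot [(array([314., 334., 346., 368.]), 0.56)]
cast_white [(array([188., 206., 214., 225.]), 0.65)]
top {'camera_matrix': array([[459.9906,   0.    , 317.9195],
       [  0.    , 459.9906, 237.3437],
       [  0.    ,   0.    ,   1.    ]]), 'world_from_camera': array([[   0.0058,    0.9895,   -0.1447,  356.1305],
       [  -1.    ,    0.0059,    0.0003,   -8.479 ],
       [   0.0012,    0.1447,    0.9895, 1232.4728],
      
[... 159 characters left out ...]
(array([268., 205., 340., 242.]), 0.7)]
gap [(array([258., 159., 343., 229.]), 0.94), (array([266., 206., 342., 241.]), 0.38)]
bur_pot [(array([382., 283., 403., 301.]), 0.75)]
cast_white [(array([164., 261., 194., 285.]), 0.7)]
wrist {'camera_matrix': array([[371.6483,   0.    , 318.5546],
       [  0.    , 371.6483, 242.5473],
       [  0.    ,   0.    ,   1.    ]]), 'world_from_camera': array([[  0.3352,  -0.9108,  -0.2408, 143.4878],
       [  0.9421,   0.324 ,   0.0861, 611.5615],
       [ -0.0004,  -0.2557,   0.9668, 385.0633],
       [  0.    ,   0.    ,   0.    ,   1.    ]])}
key_grip []
socket []
cupboard []
gap []
bur_pot []
cast_white [(array([199., 400., 241., 424.]), 0.73)]
1.05
```

View pics/scene0.png

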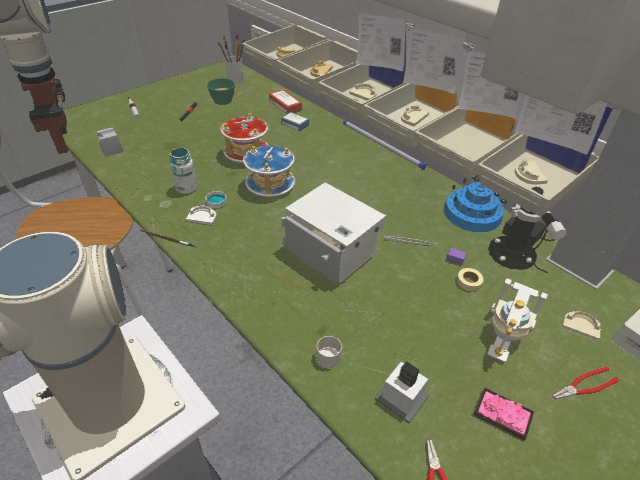

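View pics/top0.png

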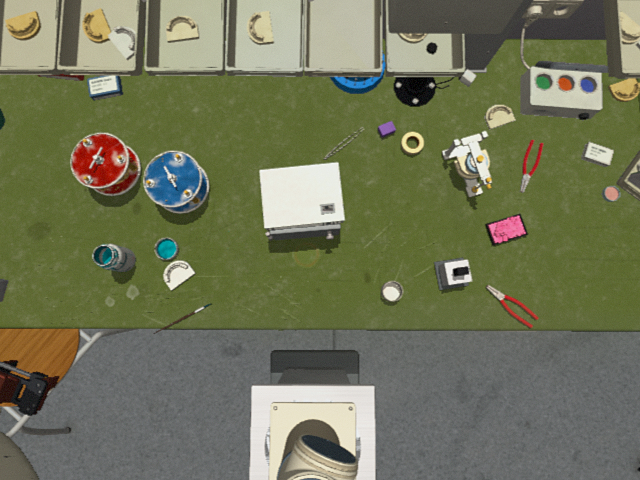

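```bash
cat > h.py <<'E'
from workcell import ctrl
import cv2,numpy as np
from scipy.spatial.transform import Rotation as R
np.set_printoptions(precision=3,suppress=True)
def ray(c,uv,fish=False):
    K,T=c['camera_matrix'],c['world_from_camera']
    d=np.linalg.solve(K,[uv[0],uv[1],1.]);
    if fish:
        r=np.hypot(d[0],d[1]); d=np.array([d[0]/r*np.sin(r),d[1]/r*np.sin(r),np.cos(r)]) if r>1e-9 else np.array([0,0,1.])
    return T[:3,3],T[:3,:3]@(d*[1,-1,-1])
def onz(c,uv,z,fish=False):
    o,d=ray(c,uv,fish); return o+d*(z-o[2])/d[2]
def tri(rays):
    A=0;b=0
    for o,d in rays:
        d=d/np.linalg.norm(d);P=np.eye(3)-np.outer(d,d);A=A+P;b=b+P@o
    x=np.linalg.solve(A,b); return x,[np.linalg.norm((np.eye(3)-np.outer(d,d)/(d@d))@(x-o)) for o,d in rays]
def proj(c,p,fish=False):
    T=c['world_from_camera'];q=T[:3,:3].T@(np.asarray(p,float)-T[:3,3])*[1,-1,-1]
    if fish:
        h=np.hypot(q[0],q[1]);t=np.arctan2(h,q[2]);v=np.array([q[0]/h*t,q[1]/h*t,1])
    else: v=q/q[2]
    return (c['camera_matrix']@v)[:2]
def tool(p,yaw,o):  # shift in tool axes and turn about tool z so tool points down with its x-axis at world angle yaw
    R0=R.from_rotvec(o['orientation']); Rt=R.from_euler('z',yaw)*R.from_euler('x',np.pi)
    return R0.inv().apply(np.asarray(p)-o['ee_pos']),(R0.inv()*Rt).as_rotvec()
E
python3 - <<'E'
from h import *
s=ctrl.camera_info('scene');t=ctrl.camera_info('top');
print('gap',tri([ray(s,(343,231.5)),ray(t,(327,209))]))
print('key',tri([ray(s,(408,373)),ray(t,(461,271))]))
for n in ("top","scene"):
  c=ctrl.camera_info(n)
  print(n,[ (k,onz(c,uv,z)) for k,uv,z in (([('pot',(392,288),42),('cast',(179,273),26)]+[('rf%d'%i,p,129) for i,p in enumerate([(260,169),(339,164),(344,220),(264,228)])]+[('st',p,64) for p in [(437,262),(469,259),(471,285),(442,288)]]) if n=="top" else [('pot',(329,343),42)])])
a=cv2.imread('pics/scene0.png');b=cv2.imread('pics/top0.png')
f=lambda i,x,y:cv2.resize(i[y:y+75,x:x+100],(400,300),interpolation=cv2.INTER_CUBIC)
cv2.imwrite('pics/m.png',np.vstack([np.hstack([f(a,290,195),f(b,255,155)]),np.hstack([f(a,360,350),f(b,400,235)])]))
o=ctrl.get_obs();R0=R.from_rotvec(o['orientation']).as_matrix();print(R0)
E
```

```text
gap (array([589.614, -31.713, 126.389]), [np.float64(1.7171394103118933), np.float64(1.7171394103118143)])
key (array([ 441.308, -366.014,   86.952]), [np.float64(0.4037722324079232), np.float64(0.4037722324078572)])
top [('pot', array([ 399.507, -200.33 ,   42.   ])), ('cast', array([435.92, 354.58,  26.  ])), ('rf0', array([687.737, 135.693, 129.   ])), ('rf1', array([701.765, -60.076, 129.   ])), ('rf2', array([560.564, -72.15 , 129.   ])), ('rf3', array([539.626, 122.41 , 129.   ])), ('st', array([ 465.276, -312.617,   64.   ])), ('st', array([ 473.433, -394.504,   64.   ])), ('st', array([ 407.424, -396.811,   64.   ])), ('st', array([ 399.445, -323.172,   64.   ]))]
scene [('pot', array([ 398.197, -198.561,   42.   ]))]
[[-0.942  0.335 -0.   ]
 [ 0.335  0.942  0.   ]
 [ 0.     0.    -1.   ]]
```

View pics/m.png

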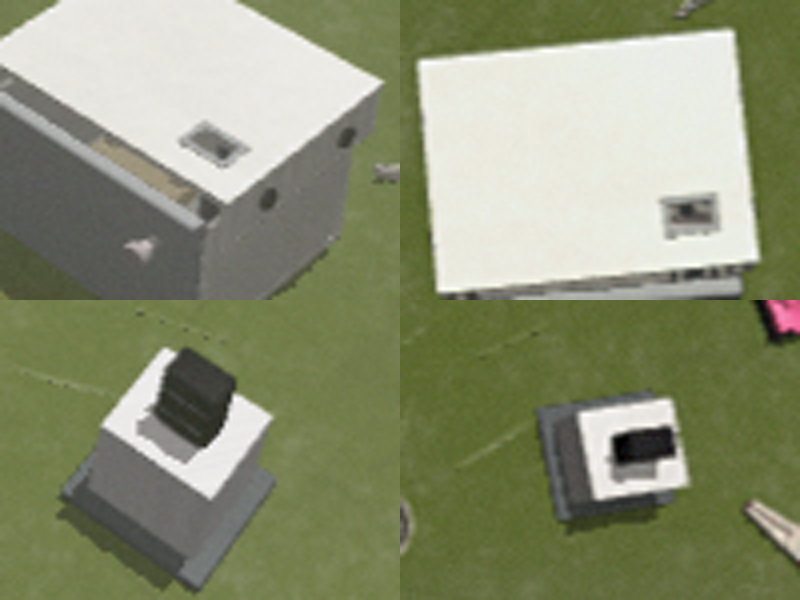

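Run:
```python
from h import *
s=ctrl.camera_info('scene');t=ctrl.camera_info('top');
print('gap',tri([ray(s,(343.5,231)),ray(t,(327.5,208.75))]))
P=[onz(t,p,128) for p in [(259.5,170),(338.25,162.5),(344.5,220.5),(264.25,228)]]
S=[onz(t,p,64) for p in [(444.5,263),(468,259.5),(472,281),(448.75,285)]]
for Q in (P,S):
  print(np.array(Q),np.mean(Q,0))
  for i in range(4):
    d=Q[(i+1)%4]-Q[i];print(np.linalg.norm(d),np.degrees(np.arctan2(d[1],d[0])))
print('key',onz(t,(461.2,271.2),104))
o=ctrl.get_obs()
print(tool([430,140,260],np.radians(122),o))
o2=dict(o,ee_pos=np.array([430,140,260.]),orientation=(R.from_euler('z',122,degrees=True)*R.from_euler('x',np.pi)).as_rotvec())
print(tool([430,-350,240],np.radians(84),o2))
```

```text
gap (array([589.815, -32.922, 128.643]), [np.float64(1.7695803581810705), np.float64(1.76958035818116)])
[[685.469 137.001 128.   ]
 [705.925 -58.261 128.   ]
 [559.517 -73.425 128.   ]
 [539.796 121.92  128.   ]] [622.677  31.809 128.   ]
196.33113921129373 -84.01946015290241
147.19095203691114 -174.08691780612014
196.3380533666106 95.76465364338871
146.451173866754 5.910581694613644
[[ 462.834 -331.646   64.   ]
 [ 472.138 -391.899   64.   ]
 [ 417.529 -399.772   64.   ]
 [ 407.095 -340.504   64.   ]] [ 439.899 -365.955   64.   ]
60.966783134642135 -81.22191687813266
55.173689720115114 -171.7962906859267
60.1798923682127 99.98478233192485
56.438805987803036 9.028982396608702
key [ 439.249 -360.889  104.   ]
(array([-358.239, -348.981,  -37.31 ]), array([ 0.   , -0.   ,  0.671]))
(array([-415.544, -259.66 ,   20.   ]), array([0.   , 0.   , 0.663]))
```

```bash
python3 -m creep '[{"translation":[-45,-44,-5],"angular":[0,0,0.08],"jaw":1},{"translation":[-90,-87,-10],"angular":[0,0,0.16],"jaw":1},{"translation":[-134,-131,-15],"angular":[0,0,0.25],"jaw":1},{"translation":[-179,-174,-19],"angular":[0,0,0.33],"jaw":1},{"translation":[-224,-218,-23],"angular":[0,0,0.41],"jaw":1},{"translation":[-269,-262,-28],"angular":[0,0,0.5],"jaw":1},{"translation":[-313,-305,-33],"angular":[0,0,0.58],"jaw":1},{"translation":[-358,-349,-37],"angular":[0,0,0.66],"jaw":1}]'
python3 - <<'E'
from h import *
o=ctrl.get_obs();print(o['ee_pos'],o['qpos']); print(tool([440,-350,230],np.radians(99),o))
E
```

```text
t: 2.05
ee_pos: [430.0, 139.5, 260.2]
orientation: [1.512, 2.753, 0.002]
ft_force: [1.2, 0.5, 0.5]
width: 87.9
grasp_force: 0.0
[429.989 139.457 260.22 ] [ 0.287  0.114  1.96   0.     1.066 -0.279]
(array([-418.354, -254.283,   30.019]), array([0.001, 0.   , 0.409]))
```

```bash
python3 -m creep '[{"translation":[-53,-32,4],"angular":[0,0,0.05],"jaw":1},{"translation":[-106,-64,8],"angular":[0,0,0.1],"jaw":1},{"translation":[-159,-96,12],"angular":[0,0,0.15],"jaw":1},{"translation":[-212,-129,16],"angular":[0,0,0.2],"jaw":1},{"translation":[-265,-161,20],"angular":[0,0,0.26],"jaw":1},{"translation":[-318,-193,24],"angular":[0,0,0.32],"jaw":1},{"translation":[-370,-225,27],"angular":[0,0,0.37],"jaw":1},{"translation":[-418,-254,30],"angular":[0,0,0.41],"jaw":1}]'
python3 - <<'E'
from h import *
o=ctrl.get_obs();c=ctrl.camera_info('wrist');im=ctrl.get_image('wrist');cv2.imwrite('pics/w1.png',im[...,::-1])
print(o['ee_pos'],proj(c,[440,-364,104],True),proj(c,[440,-366,64],True))
u,v=proj(c,[440,-364,104],True).astype(int);print(u,v)
x0=max(0,min(340,u-150));y0=max(0,min(255,v-112));print(x0,y0)
cv2.imwrite('pics/w1c.png',cv2.resize(im[y0:y0+225,x0:x0+300,::-1],None,fx=2.5,fy=2.5))
for l in('key_grip','socket'):print(ctrl.look_for('wrist',l)[:1])
E
```

```text
t: 3.05
ee_pos: [440.2, -350.1, 229.6]
orientation: [2.04, 2.388, 0.0]
ft_force: [0.6, 0.2, 0.0]
width: 87.6
grasp_force: 0.0
[ 440.158 -350.085  229.632] [316.237 250.255] [316.167 240.197]
316 250
166 138
[{'rect': [304.5, 227.2, 329.1, 275.8], 'score': 0.74}]
[{'rect': [279.6, 188.8, 352.0, 275.7], 'score': 0.95}]
```

View pics/w1c.png

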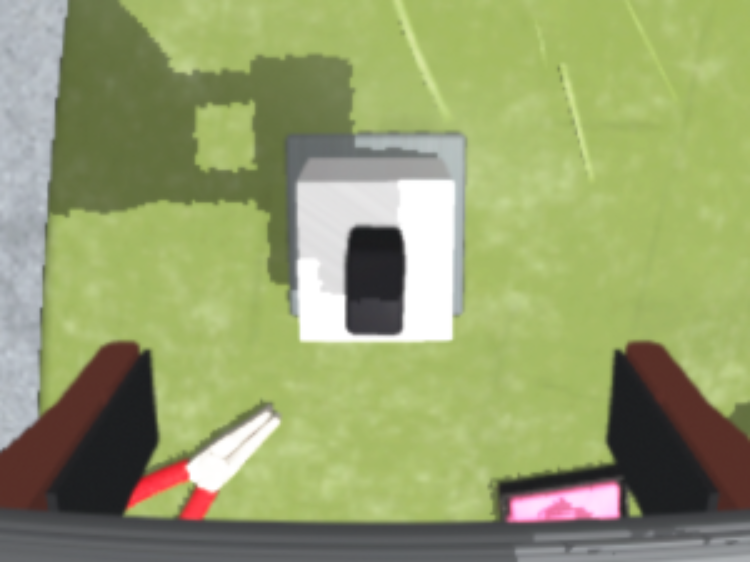

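Run:
```python
from h import *
c=ctrl.camera_info('wrist');f=lambda p:(p[0]/2.5+166,p[1]/2.5+138)
Q=[onz(c,f(p),64,True) for p in [(297,180),(452,180),(453,341),(300,341)]]
print(np.array(Q),np.mean(Q,0))
for i in range(4):
    d=Q[(i+1)%4]-Q[i];print(np.linalg.norm(d),np.degrees(np.arctan2(d[1],d[0])))
G=[onz(c,f(p),104,True) for p in [(346,333),(403,333)]];print(G)
o=ctrl.get_obs()
a=np.radians(99.); y=np.array([np.cos(a),np.sin(a),0])
print(np.mean(G,0)+15*y, c['world_from_camera'][:3,3])
m=np.mean(Q,0)
print(tool([m[0],m[1],88-18.7],a,o))
```

```text
[[ 407.713 -342.453   64.   ]
 [ 462.565 -333.875   64.   ]
 [ 473.562 -393.92    64.   ]
 [ 416.878 -402.835   64.   ]] [ 440.179 -368.271   64.   ]
55.519443952684306 8.887494314740428
61.04333450953561 -79.62177617085757
57.38126696031415 -171.06251016860165
61.073357839565084 98.63067909959881
[array([ 432.942, -382.875,  104.   ]), array([ 451.392, -379.972,  104.   ])]
[ 439.82  -366.608  104.   ] [ 429.002 -281.723  391.563]
(array([-18.063,  -2.695, 159.927]), array([-0.   ,  0.   , -0.002]))
```

```bash
python3 -m creep '[{"translation":[-17.5,-2.5,40],"angular":[0,0,0],"jaw":1},{"translation":[-17.5,-2.5,80],"angular":[0,0,0],"jaw":1},{"translation":[-17.5,-2.5,120],"angular":[0,0,0],"jaw":0.8},{"translation":[-17.5,-2.5,150],"angular":[0,0,0],"jaw":0.6},{"translation":[-17.5,-2.5,160],"angular":[0,0,0],"jaw":0.4},{"translation":[-17.5,-2.5,160],"angular":[0,0,0],"jaw":0},{"translation":[-17.5,-2.5,160],"angular":[0,0,0],"jaw":0},{"translation":[-17.5,-2.5,160],"angular":[0,0,0],"jaw":0}]'
```

```text
t: 4.2
ee_pos: [441.4, -365.9, 70.9]
orientation: [2.037, 2.389, -0.0]
ft_force: [0.1, -0.1, -0.5]
width: 31.4
grasp_force: 0.0
```

```bash
python3 -m creep '[{"translation":[0,0,0],"angular":[0,0,0],"jaw":0},{"translation":[0,0,0],"angular":[0,0,0],"jaw":0},{"translation":[0,0,0],"angular":[0,0,0],"jaw":0},{"translation":[0,0,0],"angular":[0,0,0],"jaw":0},{"translation":[0,0,-8],"angular":[0,0,0],"jaw":0},{"translation":[0,0,-30],"angular":[0,0,0],"jaw":0},{"translation":[0,0,-70],"angular":[0,0,0],"jaw":0},{"translation":[0,0,-115],"angular":[0,0,0],"jaw":0}]'
python3 - <<'E'
from h import *
o=ctrl.get_obs();print(o['ee_pos'],o['qpos'])
a=np.radians(96.)
print(tool([590,-33,222],a,o));
E
```

```text
t: 5.2
ee_pos: [440.2, -365.0, 185.4]
orientation: [-2.037, -2.39, -0.0]
ft_force: [0.0, -0.2, -0.6]
width: 19.7
grasp_force: 30.0
[ 440.225 -364.997  185.419] [-0.713  0.393  1.777 -0.     0.973 -0.872]
(array([304.139, 200.415, -36.416]), array([-0.001, -0.001,  0.054]))
```

```bash
python3 -m creep '[{"translation":[40,28,-25],"angular":[0,0,0],"jaw":0},{"translation":[85,60,-42],"angular":[0,0,0.01],"jaw":0},{"translation":[130,91,-42],"angular":[0,0,0.02],"jaw":0},{"translation":[175,123,-42],"angular":[0,0,0.03],"jaw":0},{"translation":[220,155,-42],"angular":[0,0,0.04],"jaw":0},{"translation":[260,183,-42],"angular":[0,0,0.05],"jaw":0},{"translation":[284,200,-42],"angular":[0,0,0.054],"jaw":0},{"translation":[284,200,-42],"angular":[0,0,0.054],"jaw":0}]'
python3 - <<'E'
from h import *
o=ctrl.get_obs();c=ctrl.camera_info('wrist');im=ctrl.get_image('wrist');cv2.imwrite('pics/w2.png',im[...,::-1])
tip=o['ee_pos']-[0,0,66]
print(o['ee_pos'],o['ft_force'],proj(c,tip,True),proj(c,[590,-33,128.5],True))
u,v=proj(c,[590,-33,128.5],True).astype(int)
x0=u-80;y0=v-60;print(x0,y0)
cv2.imwrite('pics/w2c.png',cv2.resize(im[y0:y0+120,x0:x0+160,::-1],None,fx=5,fy=5,interpolation=cv2.INTER_CUBIC))
E
```

```text
t: 6.2
ee_pos: [593.7, -51.6, 226.7]
orientation: [-2.098, -2.338, -0.0]
ft_force: [-0.4, -1.0, -0.5]
width: 19.9
grasp_force: 30.0
[593.695 -51.567 226.665] [-0.441 -0.987 -0.526] [319.265 255.446] [316.87  217.048]
236 157
```

View pics/w2c.png

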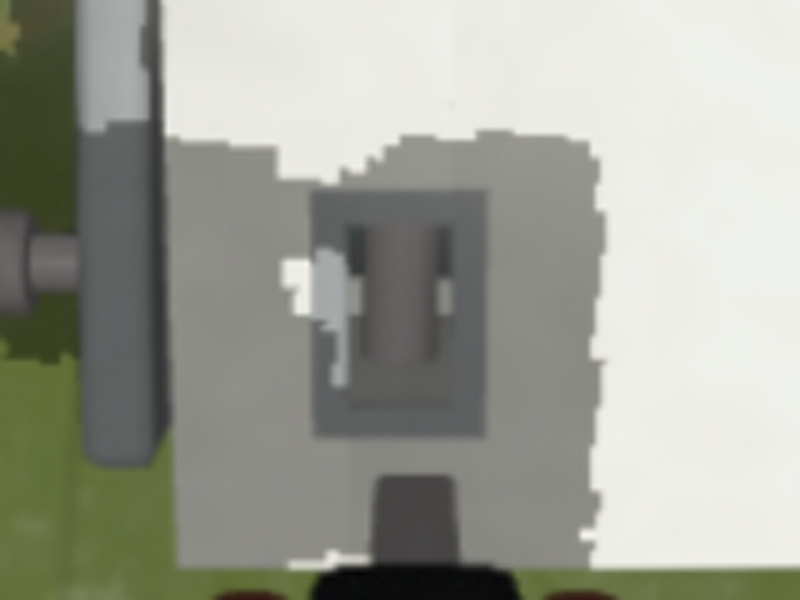

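Run:
```python
from h import *
o=ctrl.get_obs();c=ctrl.camera_info('wrist');f=lambda p:(p[0]/5+236,p[1]/5+157)
for z in (120,128.5,138):
  A=[onz(c,f(p),z,True) for p in [(348,316),(452,316),(400,225),(400,408)]];print(z,np.linalg.norm(A[1]-A[0]),np.linalg.norm(A[3]-A[2]),np.mean(A[:2],0),np.mean(A[2:],0))
for p in [(376,477),(453,477),(414.5,475)]:print(onz(c,f(p),161,True))
for p in [(320,569),(510,569)]:print('shoulder',onz(c,f(p),221,True))
for q in [(160,0),(178,560)]:print('roof edge',onz(c,f(q),130,True))
g=np.array([590,-33,0])
```

```text
120 15.349815321842158 27.59155157849731 [589.108 -38.232 120.   ] [589.131 -38.448 120.   ]
128.5 14.86463029930892 26.719423328505176 [588.993 -36.518 128.5  ] [589.016 -36.727 128.5  ]
138 14.322364685889342 25.744691754984586 [588.865 -34.602 138.   ] [588.886 -34.804 138.   ]
[587.707 -51.153 161.   ]
[597.494 -50.101 161.   ]
[592.572 -50.361 161.   ]
shoulder [582.715 -43.188 221.   ]
shoulder [600.792 -41.244 221.   ]
roof edge [551.032   5.056 130.   ]
roof edge [560.141 -76.21  130.   ]
```

```bash
python3 -m creep '[{"translation":[7,-0.7,0],"angular":[0,0,0],"jaw":0},{"translation":[14,-1.4,0],"angular":[0,0,0],"jaw":0},{"translation":[21,-2.1,0],"angular":[0,0,0],"jaw":0},{"translation":[21,-2.1,8],"angular":[0,0,0],"jaw":0},{"translation":[21,-2.1,16],"angular":[0,0,0],"jaw":0},{"translation":[21,-2.1,20],"angular":[0,0,0],"jaw":0},{"translation":[21,-2.1,20],"angular":[0,0,0],"jaw":0},{"translation":[21,-2.1,20],"angular":[0,0,0],"jaw":0}]'
python3 - <<'E'
from h import *
o=ctrl.get_obs();c=ctrl.camera_info('wrist');im=ctrl.get_image('wrist');cv2.imwrite('pics/w3.png',im[...,::-1])
s=ctrl.get_image('scene')
print(o['ee_pos'],o['ft_force'],o['moment'])
u,v=proj(c,[589,-36.3,130],True).astype(int)
x0=u-50;y0=v-37;print(x0,y0)
cv2.imwrite('pics/w3c.png',np.hstack([cv2.resize(im[y0:y0+100,x0:x0+100,::-1],(500,500),interpolation=cv2.INTER_CUBIC),cv2.resize(s[190:265,318:363,::-1],(300,500),interpolation=cv2.INTER_CUBIC)]))
E
```

```text
t: 7.25
ee_pos: [589.1, -32.8, 206.7]
orientation: [2.102, 2.335, 0.0]
ft_force: [-0.7, -0.1, -1.2]
width: 19.8
grasp_force: 30.0
[589.117 -32.768 206.692] [-0.747 -0.067 -1.181] [-0.036  0.03  -0.025]
268 218
```

View pics/w3c.png

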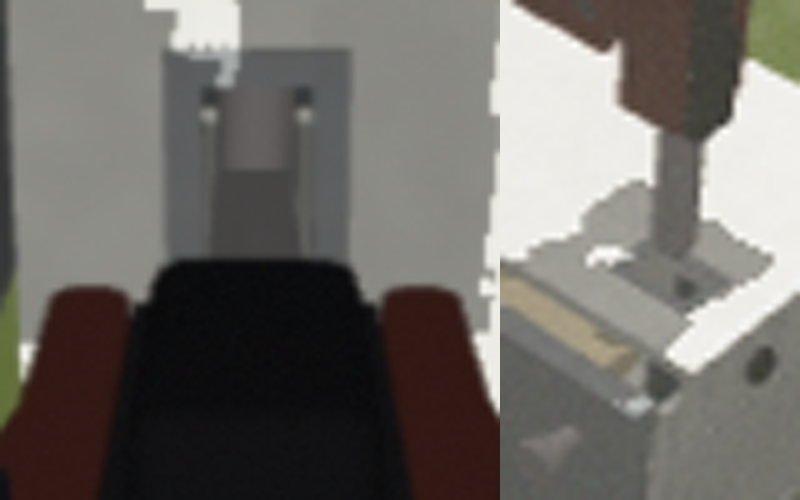

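```bash
python3 -m creep '[{"translation":[0,0,3],"angular":[0,0,0],"jaw":0},{"translation":[0,0,6],"angular":[0,0,0],"jaw":0},{"translation":[0,0,8.5],"angular":[0,0,0],"jaw":0},{"translation":[0,0,11],"angular":[0,0,0],"jaw":0},{"translation":[0,0,13],"angular":[0,0,0],"jaw":0},{"translation":[0,0,15],"angular":[0,0,0],"jaw":0},{"translation":[0,0,17],"angular":[0,0,0],"jaw":0},{"translation":[0,0,18],"angular":[0,0,0],"jaw":0}]'
```

```text
t: 8.35
ee_pos: [588.9, -32.7, 188.5]
orientation: [-2.102, -2.335, 0.0]
ft_force: [-0.0, 0.2, -0.8]
width: 20.0
grasp_force: 30.0
```

```bash
python3 -m creep '[{"translation":[0,0,1],"angular":[0,0,0],"jaw":0},{"translation":[0,0,2],"angular":[0,0,0],"jaw":0},{"translation":[0,0,3],"angular":[0,0,0],"jaw":0},{"translation":[0,0,4],"angular":[0,0,0],"jaw":0},{"translation":[0,0,5],"angular":[0,0,0],"jaw":0},{"translation":[0,0,5.5],"angular":[0,0,0],"jaw":0},{"translation":[0,0,6],"angular":[0,0,0],"jaw":0},{"translation":[0,0,6],"angular":[0,0,0],"jaw":0}]'
```

```text
t: 9.35
ee_pos: [588.9, -32.7, 182.5]
orientation: [-2.102, -2.335, 0.0]
ft_force: [0.1, 0.4, -0.5]
width: 19.6
grasp_force: 30.0
```

```bash
python3 -m creep '[{"translation":[0,0,1],"angular":[0,0,0],"jaw":0},{"translation":[0,0,2],"angular":[0,0,0],"jaw":0},{"translation":[0,0,3],"angular":[0,0,0],"jaw":0},{"translation":[0,0,4],"angular":[0,0,0],"jaw":0},{"translation":[0,0,4.5],"angular":[0,0,0],"jaw":0},{"translation":[0,0,5],"angular":[0,0,0],"jaw":0},{"translation":[0,0,5],"angular":[0,0,0],"jaw":0},{"translation":[0,0,5],"angular":[0,0,0],"jaw":0}]'
```

```text
t: 10.35
ee_pos: [589.0, -32.7, 177.6]
orientation: [2.102, 2.335, 0.0]
ft_force: [0.7, 0.4, -0.3]
width: 19.9
grasp_force: 30.0
```

```bash
python3 -m creep '[{"translation":[0,0,1],"angular":[0,0,0],"jaw":0},{"translation":[0,0,2],"angular":[0,0,0],"jaw":0},{"translation":[0,0,3],"angular":[0,0,0],"jaw":0},{"translation":[0,0,4],"angular":[0,0,0],"jaw":0},{"translation":[0,0,4.5],"angular":[0,0,0],"jaw":0},{"translation":[0,0,5],"angular":[0,0,0],"jaw":0},{"translation":[0,0,5],"angular":[0,0,0],"jaw":0},{"translation":[0,0,5],"angular":[0,0,0],"jaw":0}]'
```

```text
t: 11.35
ee_pos: [589.0, -32.7, 172.6]
orientation: [2.102, 2.335, 0.0]
ft_force: [0.2, -0.2, 0.5]
width: 19.8
grasp_force: 30.0
```

```bash
python3 -m creep '[{"translation":[0,0,1],"angular":[0,0,0],"jaw":0},{"translation":[0,0,2],"angular":[0,0,0],"jaw":0},{"translation":[0,0,3],"angular":[0,0,0],"jaw":0},{"translation":[0,0,3.5],"angular":[0,0,0],"jaw":0},{"translation":[0,0,4],"angular":[0,0,0],"jaw":0},{"translation":[0,0,4.5],"angular":[0,0,0],"jaw":0},{"translation":[0,0,5],"angular":[0,0,0],"jaw":0},{"translation":[0,0,5],"angular":[0,0,0],"jaw":0}]'
```

```text
t: 12.35
ee_pos: [588.8, -32.8, 168.7]
orientation: [-2.102, -2.335, 0.0]
ft_force: [-4.7, 0.7, 9.7]
width: 19.7
grasp_force: 30.0
```

```bash
python3 -m creep '[{"translation":[0,0,0.5],"angular":[0,0,0],"jaw":0},{"translation":[0,0,1],"angular":[0,0,0],"jaw":0},{"translation":[0,0,1.4],"angular":[0,0,0],"jaw":0},{"translation":[0,0,1.8],"angular":[0,0,0],"jaw":0},{"translation":[0,0,1.8],"angular":[0,0,0],"jaw":0},{"translation":[0,0,1.8],"angular":[0,0,0],"jaw":0},{"translation":[0,0,1.8],"angular":[0,0,0],"jaw":0},{"translation":[0,0,1.8],"angular":[0,0,0],"jaw":0}]'
python3 - <<'E'
from h import *
im=ctrl.get_image('scene');a=cv2.imread('pics/scene0.png')[...,::-1]
print([ (r['rect'],r['score']) for r in ctrl.look_for('scene','door')[:2]])
print('door diff',np.abs(im[225:290,270:345].astype(int)-a[225:290,270:345]).mean(), ctrl.get_obs()['ft_force'])
E
```

```text
t: 13.35
ee_pos: [588.8, -32.8, 167.2]
orientation: [2.102, 2.335, -0.0]
ft_force: [-4.3, 0.1, 12.3]
width: 19.8
grasp_force: 30.0
[([285.3, 214.0, 341.1, 288.4], 0.91), ([340.5, 205.2, 354.2, 234.4], 0.39)]
door diff 11.22851282051282 [-3.816 -0.264 13.328]
```

```bash
python3 -m creep '[{"translation":[0,0,0],"angular":[0,0,0],"jaw":0},{"translation":[0,0,0],"angular":[0,0,0],"jaw":0},{"translation":[0,0,0.2],"angular":[0,0,0],"jaw":0},{"translation":[0,0,0.4],"angular":[0,0,0],"jaw":0},{"translation":[0,0,0.6],"angular":[0,0,0],"jaw":0},{"translation":[0,0,0.7],"angular":[0,0,0],"jaw":0},{"translation":[0,0,0.7],"angular":[0,0,0],"jaw":0},{"translation":[0,0,0.7],"angular":[0,0,0],"jaw":0}]'
python3 - <<'E'
from h import *
im=ctrl.get_image('scene');cv2.imwrite('pics/s2.png',im[...,::-1])
print([ (r['rect'],r['score']) for r in ctrl.look_for('scene','door')[:2]],ctrl.get_obs()['ft_force'])
cv2.imwrite('pics/s2c.png',cv2.resize(im[180:300,250:410,::-1],None,fx=3,fy=3))
E
```

```text
t: 14.45
ee_pos: [588.8, -32.8, 166.6]
orientation: [2.102, 2.335, -0.0]
ft_force: [-5.7, 0.3, 13.4]
width: 20.0
grasp_force: 30.0
[([284.3, 213.8, 343.1, 286.7], 0.75)] [-4.634 -0.612 13.204]
```

View pics/s2c.png

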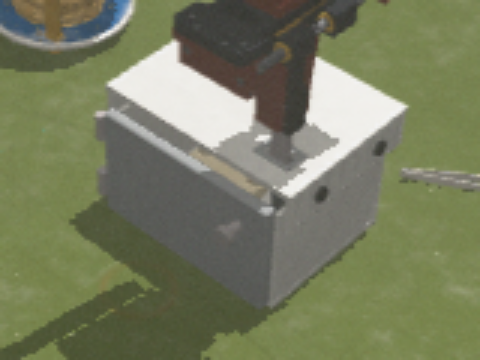

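```bash
python3 -m creep '[{"translation":[0,-0.2,0.2],"angular":[0,0,0],"jaw":0},{"translation":[0,-0.3,0.4],"angular":[0,0,0],"jaw":0},{"translation":[0,-0.4,0.6],"angular":[0,0,0],"jaw":0},{"translation":[0,-0.4,0.8],"angular":[0,0,0],"jaw":0},{"translation":[0,-0.4,0.8],"angular":[0,0,0],"jaw":0},{"translation":[0,-0.4,0.8],"angular":[0,0,0],"jaw":0},{"translation":[0,-0.4,0.8],"angular":[0,0,0],"jaw":0},{"translation":[0,-0.4,0.8],"angular":[0,0,0],"jaw":0}]'
cat > d.py <<'E'
from h import *
im=ctrl.get_image('scene')[215:290,270:345].astype(int);a=cv2.imread('pics/s2.png')[215:290,270:345,::-1].astype(int)
print('diff',np.abs(im-a).mean(),ctrl.get_obs()['ft_force'])
E
python3 d.py
```

```text
t: 15.55
ee_pos: [588.7, -32.8, 166.0]
orientation: [2.101, 2.335, 0.0]
ft_force: [-6.2, -1.1, 14.4]
width: 19.5
grasp_force: 30.0
diff 1.885451851851852 [-5.12  -0.742 14.562]
```

```bash
python3 -m creep '[{"translation":[0,-0.3,0],"angular":[0,0,0],"jaw":0},{"translation":[0,-0.6,0],"angular":[0,0,0],"jaw":0},{"translation":[0,-0.8,0.2],"angular":[0,0,0],"jaw":0},{"translation":[0,-0.8,0.4],"angular":[0,0,0],"jaw":0},{"translation":[0,-0.8,0.5],"angular":[0,0,0],"jaw":0},{"translation":[0,-0.8,0.5],"angular":[0,0,0],"jaw":0},{"translation":[0,-0.8,0.5],"angular":[0,0,0],"jaw":0},{"translation":[0,-0.8,0.5],"angular":[0,0,0],"jaw":0}]'; python3 d.py
```

```text
t: 16.6
ee_pos: [588.5, -32.8, 165.8]
orientation: [2.101, 2.334, 0.002]
ft_force: [-3.3, 0.4, 14.0]
width: 20.1
grasp_force: 30.0
diff 1.9626666666666666 [-3.779  0.396 14.942]
```

```bash
python3 -m creep '[{"translation":[0,-0.2,0.1],"angular":[0,0,0],"jaw":0},{"translation":[0,-0.4,0.2],"angular":[0,0,0],"jaw":0},{"translation":[0,-0.6,0.3],"angular":[0,0,0],"jaw":0},{"translation":[0,-0.6,0.4],"angular":[0,0,0],"jaw":0},{"translation":[0,-0.6,0.5],"angular":[0,0,0],"jaw":0},{"translation":[0,-0.6,0.5],"angular":[0,0,0],"jaw":0},{"translation":[0,-0.6,0.5],"angular":[0,0,0],"jaw":0},{"translation":[0,-0.6,0.5],"angular":[0,0,0],"jaw":0}]'; python3 d.py
```

```text
t: 17.65
ee_pos: [588.3, -32.8, 165.3]
orientation: [2.1, 2.333, 0.003]
ft_force: [-2.2, 1.0, 13.5]
width: 19.8
grasp_force: 30.0
diff 12.476385185185185 [-2.844  0.785 12.523]
```

```bash
python3 -m creep '[{"translation":[0,0,0],"angular":[0,0,0],"jaw":0},{"translation":[0,0,0],"angular":[0,0,0],"jaw":0},{"translation":[0,0,0],"angular":[0,0,0],"jaw":0},{"translation":[0,0,0],"angular":[0,0,0],"jaw":0},{"translation":[0,0,0],"angular":[0,0,0],"jaw":0},{"translation":[0,0,0],"angular":[0,0,0],"jaw":0},{"translation":[0,0,0],"angular":[0,0,0],"jaw":0},{"translation":[0,0,0],"angular":[0,0,0],"jaw":0}]'; python3 d.py
python3 -m creep '[{"translation":[0,1,-3],"angular":[0,0,0],"jaw":0},{"translation":[0,1.5,-7],"angular":[0,0,0],"jaw":0},{"translation":[0,1.5,-12],"angular":[0,0,0],"jaw":0},{"translation":[0,1.5,-18],"angular":[0,0,0],"jaw":0},{"translation":[0,1.5,-26],"angular":[0,0,0],"jaw":0},{"translation":[0,1.5,-36],"angular":[0,0,0],"jaw":0},{"translation":[0,1.5,-48],"angular":[0,0,0],"jaw":0},{"translation":[0,1.5,-62],"angular":[0,0,0],"jaw":0}]'
python3 - <<'E'
from h import *
im=ctrl.get_image('scene');cv2.imwrite('pics/s3.png',im[...,::-1]);o=ctrl.get_obs()
cv2.imwrite('pics/s3c.png',cv2.resize(im[180:300,240:400,::-1],None,fx=3,fy=3))
th=np.radians(6);Rz=R.from_euler('z',th)
g=np.array([589,-36,0]);cup=g-Rz.apply([-35,-60,0]);h=cup+Rz.apply([-76,90,0]);print('cup',cup,'hinge',h,o['ee_pos'])
c=ctrl.camera_info('scene');print('ph',proj(c,[h[0],h[1],114]))
for a in(.3,.4,.5):
    e=h+Rz.apply([-178*np.sin(a),-178*np.cos(a),0]);print(a,e,proj(c,[e[0],e[1],114]))
E
```

```text
t: 18.7
ee_pos: [588.3, -32.9, 165.4]
orientation: [2.1, 2.333, 0.003]
ft_force: [-2.2, 0.9, 13.3]
width: 19.9
grasp_force: 30.0
diff 15.63051851851852 [-2.05   1.746 13.38 ]
t: 19.75
ee_pos: [588.6, -32.7, 226.2]
orientation: [2.102, 2.335, 0.0]
ft_force: [-0.5, -0.1, -1.3]
width: 19.9
grasp_force: 30.0
cup [617.537  27.33    0.   ] hinge [532.545 108.893   0.   ] [589.79  -32.782 228.323]
ph [285.32  216.241]
0.3 [498.006 -65.724   0.   ] [322.721 261.461]
0.4 [480.746 -61.404   0.   ] [315.593 264.02 ]
0.5 [464.003 -55.382   0.   ] [308.053 266.074]
```

View pics/s3c.png

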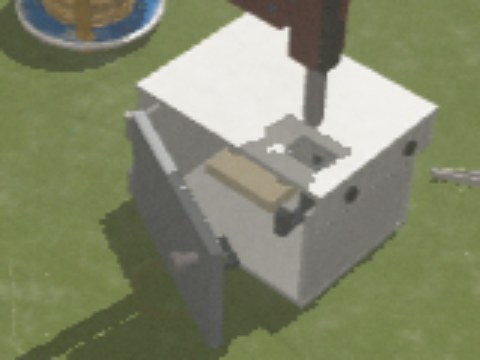

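```bash
cat > w.py <<'E'
from h import *
th=np.radians(6);Rz=R.from_euler('z',th);h=np.array([532.5,109,0])
def wp(a,off,z,r=115):
    return h+Rz.apply([-r*np.sin(a)+off*np.cos(a),-r*np.cos(a)-off*np.sin(a),0])+[-0.3,4.5,z]
def sh(p,o=None):
    o=o or ctrl.get_obs();return R.from_rotvec(o['orientation']).inv().apply(p-o['ee_pos'])
E
python3 - <<'E'
from w import *
print(wp(.43,27,220),sh(wp(.43,27,220)),sh(wp(.43,27,156)))
E
```

```text
[521.033  -4.098 220.   ] [ 35.737 -65.398   8.093] [ 35.773 -65.604  72.093]
```

```bash
python3 -m creep '[{"translation":[12,-22,4],"angular":[0,0,0],"jaw":0},{"translation":[24,-44,8],"angular":[0,0,0],"jaw":0},{"translation":[36,-65.5,8],"angular":[0,0,0],"jaw":0},{"translation":[36,-65.5,15],"angular":[0,0,0],"jaw":0},{"translation":[36,-65.5,30],"angular":[0,0,0],"jaw":0},{"translation":[36,-65.5,50],"angular":[0,0,0],"jaw":0},{"translation":[36,-65.5,66],"angular":[0,0,0],"jaw":0},{"translation":[36,-65.5,72],"angular":[0,0,0],"jaw":0}]'
python3 - <<'E'
from w import *
o=ctrl.get_obs();print(o['ee_pos'],o['ft_force'])
for a,f in zip(np.linspace(.45,1.28,12),[20,15]+[13]*10):print(round(a,2),sh(wp(a,f,156),o))
E
```

```text
t: 20.8
ee_pos: [519.4, -3.9, 151.7]
orientation: [-2.101, -2.333, 0.002]
ft_force: [-0.2, 0.0, -1.0]
width: 20.0
grasp_force: 30.0
[519.383  -3.947 151.66 ] [-0.236  0.031 -0.98 ]
0.45 [ 3.214 -6.998 -4.324]
0.53 [  8.456 -19.694  -4.295]
0.6 [ 13.261 -29.283  -4.273]
0.68 [ 17.646 -36.832  -4.255]
0.75 [ 22.587 -44.03   -4.238]
0.83 [ 28.056 -50.835  -4.222]
0.9 [ 34.023 -57.208  -4.206]
0.98 [ 40.453 -63.114  -4.192]
1.05 [ 47.31  -68.517  -4.178]
1.13 [ 54.555 -73.389  -4.166]
1.2 [ 62.147 -77.7    -4.154]
1.28 [ 70.042 -81.427  -4.144]
```

```bash
python3 -m creep '[{"translation":[1.5,-3.5,-2],"angular":[0,0,0],"jaw":0},{"translation":[3,-7,-3],"angular":[0,0,0],"jaw":0},{"translation":[5.5,-13,-4],"angular":[0,0,0],"jaw":0},{"translation":[8.5,-19.5,-4],"angular":[0,0,0],"jaw":0},{"translation":[11,-24.5,-4],"angular":[0,0,0],"jaw":0},{"translation":[13.3,-29.3,-4],"angular":[0,0,0],"jaw":0},{"translation":[17.6,-36.8,-4],"angular":[0,0,0],"jaw":0},{"translation":[22.6,-44,-4],"angular":[0,0,0],"jaw":0}]'
python3 - <<'E'
from w import *
o=ctrl.get_obs();print(o['ee_pos'],o['ft_force'])
for a in np.linspace(.75,1.32,9)[1:]:print(round(a,2),sh(wp(a,13,156),o))
E
```

```text
t: 21.8
ee_pos: [473.2, 14.3, 157.3]
orientation: [2.102, 2.335, 0.0]
ft_force: [1.2, -0.2, -0.5]
width: 19.8
grasp_force: 30.0
[473.19   14.326 157.282] [ 1.177 -0.207 -0.529]
0.82 [ 4.597 -6.269  1.28 ]
0.89 [ 10.183 -12.332   1.279]
0.96 [ 16.187 -17.982   1.277]
1.04 [ 22.578 -23.19    1.276]
1.11 [ 29.323 -27.93    1.275]
1.18 [ 36.389 -32.178   1.273]
1.25 [ 43.739 -35.912   1.272]
1.32 [ 51.336 -39.113   1.271]
```

```bash
python3 -m creep '[{"translation":[4.6,-6.3,0],"angular":[0,0,0],"jaw":0},{"translation":[10.2,-12.3,0],"angular":[0,0,0],"jaw":0},{"translation":[16.2,-18,0],"angular":[0,0,0],"jaw":0},{"translation":[22.6,-23.2,0],"angular":[0,0,0],"jaw":0},{"translation":[29.3,-28,0],"angular":[0,0,0],"jaw":0},{"translation":[36.4,-32.2,0],"angular":[0,0,0],"jaw":0},{"translation":[43.7,-36,0],"angular":[0,0,0],"jaw":0},{"translation":[49,-38,0],"angular":[0,0,0],"jaw":0}]'
python3 - <<'E'
from w import *
o=ctrl.get_obs();print(o['ee_pos'],o['ft_force'])
im=ctrl.get_image('scene')
cv2.imwrite('pics/s4c.png',cv2.resize(im[180:330,210:410,::-1],None,fx=3,fy=3))
c=ctrl.camera_info('scene')
for a in(1.1,1.2,1.3):
    e=h+Rz.apply([-178*np.sin(a),-178*np.cos(a),0]);print(a,(proj(c,[e[0],e[1],114])-[210,180])*3)
E
```

```text
t: 22.8
ee_pos: [430.3, 59.3, 157.3]
orientation: [-2.101, -2.335, 0.0]
ft_force: [1.3, -0.8, -0.3]
width: 19.6
grasp_force: 30.0
[430.294  59.279 157.278] [ 1.257 -0.847 -0.345]
1.1 [149.618 259.368]
1.2 [127.149 253.556]
1.3 [105.964 246.189]
```

View pics/s4c.png

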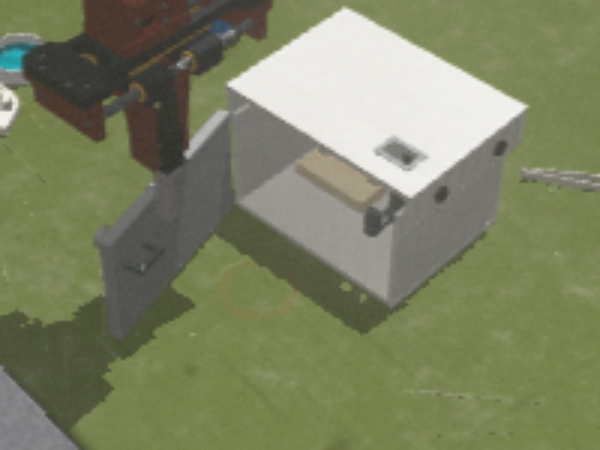

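```bash
python3 -m creep '[{"translation":[-5,1,0],"angular":[0,0,0],"jaw":0},{"translation":[-10,3,0],"angular":[0,0,0],"jaw":0},{"translation":[-12,3,-20],"angular":[0,0,0],"jaw":0},{"translation":[-15,3,-50],"angular":[0,0,0],"jaw":0},{"translation":[-40,3,-65],"angular":[0,0,0],"jaw":0},{"translation":[-90,3,-65],"angular":[0,0,0],"jaw":0},{"translation":[-140,3,-65],"angular":[0,0,0],"jaw":0},{"translation":[-180,3,-65],"angular":[0,0,0],"jaw":0}]'
python3 - <<'E'
from w import *
o=ctrl.get_obs();print(o['ee_pos'],o['ft_force'])
print(tool([440.2,-365.3,155],np.radians(98.9),o))
E
```

```text
t: 23.85
ee_pos: [452.5, -122.1, 222.4]
orientation: [2.103, 2.334, 0.0]
ft_force: [1.1, -0.7, 0.1]
width: 19.9
grasp_force: 30.0
[ 452.497 -122.128  222.383] [ 1.098 -0.677  0.14 ]
(array([-240.587,  -37.432,   67.386]), array([ 0.   ,  0.   , -0.052]))
```

```bash
python3 -m creep '[{"translation":[-50,-8,0],"angular":[0,0,-0.01],"jaw":0},{"translation":[-100,-16,5],"angular":[0,0,-0.02],"jaw":0},{"translation":[-150,-24,20],"angular":[0,0,-0.03],"jaw":0},{"translation":[-195,-31,40],"angular":[0,0,-0.04],"jaw":0},{"translation":[-225,-35,55],"angular":[0,0,-0.05],"jaw":0},{"translation":[-238,-37.5,67],"angular":[0,0,-0.052],"jaw":0},{"translation":[-238,-37.5,67],"angular":[0,0,-0.052],"jaw":0},{"translation":[-238,-37.5,67],"angular":[0,0,-0.052],"jaw":0}]'
python3 - <<'E'
from w import *
o=ctrl.get_obs();c=ctrl.camera_info('wrist');im=ctrl.get_image('wrist');cv2.imwrite('pics/w5.png',im[...,::-1])
print(o['ee_pos'],tool([440.2,-365.3,155],np.radians(98.9),o))
u,v=proj(c,[440,-367,64],True);print(u,v);x0=int(u)-60;y0=int(v)-50;print(x0,y0)
cv2.imwrite('pics/w5c.png',cv2.resize(im[y0:y0+90,x0:x0+120,::-1],None,fx=6,fy=6,interpolation=cv2.INTER_CUBIC))
E
```

```text
t: 24.85
ee_pos: [440.3, -359.6, 155.6]
orientation: [-2.04, -2.389, -0.0]
ft_force: [-0.2, 0.6, 0.1]
width: 20.0
grasp_force: 30.0
[ 440.251 -359.61   155.6  ] (array([-5.612, -0.942,  0.598]), array([-0.   , -0.   ,  0.002]))
317.25931570349996 254.87195021029277
257 204
```

View pics/w5c.png

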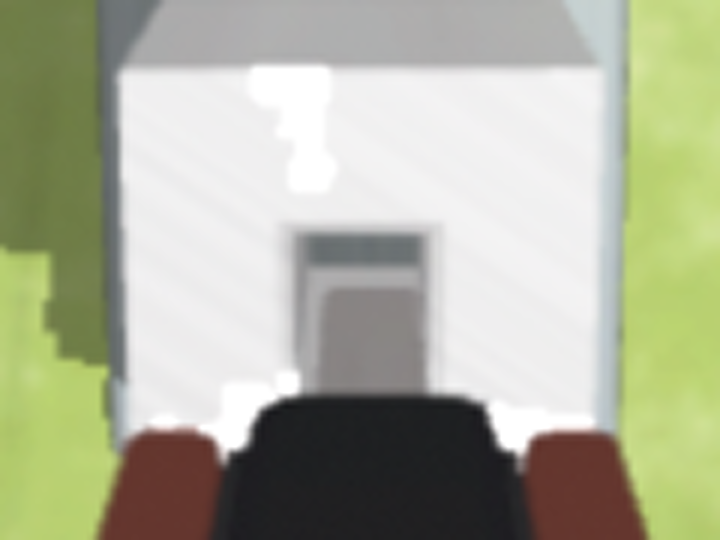

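Run:
```python
from w import *
o=ctrl.get_obs();c=ctrl.camera_info('wrist');f=lambda p:(p[0]/6+257,p[1]/6+204)
E=lambda p,z:R.from_rotvec(o['orientation']).inv().apply(onz(c,f(p),z,True)-o['ee_pos'])
print(E((362,232),64),E((372,286),89.6),E((372,286),87),E((120,68),64),E((603,68),64),E((372,400),o['ee_pos'][2]-6))
```

```text
[ 1.644 -1.373 91.853] [ 2.475 -0.209 66.254] [ 1.717 -0.207 68.854] [ 21.394 -29.525  91.84 ] [21.381 26.674 91.861] [10.557 -0.245  5.998]
```

```bash
python3 -m creep '[{"translation":[-2,-0.5,0],"angular":[0,0,0],"jaw":0},{"translation":[-4.2,-1.1,0],"angular":[0,0,0],"jaw":0},{"translation":[-4.2,-1.1,5],"angular":[0,0,0],"jaw":0},{"translation":[-4.2,-1.1,12],"angular":[0,0,0],"jaw":0},{"translation":[-4.2,-1.1,19],"angular":[0,0,0],"jaw":0},{"translation":[-4.2,-1.1,25],"angular":[0,0,0],"jaw":0},{"translation":[-4.2,-1.1,30],"angular":[0,0,0],"jaw":0},{"translation":[-4.2,-1.1,34],"angular":[0,0,0],"jaw":0}]'
```

```text
t: 25.9
ee_pos: [439.7, -364.8, 120.9]
orientation: [-2.04, -2.389, 0.0]
ft_force: [0.0, 0.3, -1.0]
width: 20.2
grasp_force: 30.0
```

```bash
python3 -m creep '[{"translation":[0,0,7],"angular":[0,0,0],"jaw":0},{"translation":[0,0,14],"angular":[0,0,0],"jaw":0},{"translation":[0,0,22],"angular":[0,0,0],"jaw":0},{"translation":[0,0,30],"angular":[0,0,0],"jaw":0},{"translation":[0,0,38],"angular":[0,0,0],"jaw":0},{"translation":[0,0,43],"angular":[0,0,0],"jaw":0},{"translation":[0,0,46],"angular":[0,0,0],"jaw":0},{"translation":[0,0,47],"angular":[0,0,0],"jaw":0}]'
```

```text
t: 26.9
ee_pos: [439.8, -364.8, 74.2]
orientation: [-2.04, -2.389, -0.0]
ft_force: [0.4, 0.3, -0.7]
width: 20.3
grasp_force: 30.0
```

```bash
python3 -m creep '[{"translation":[0,0,0.5],"angular":[0,0,0],"jaw":0},{"translation":[0,0,1],"angular":[0,0,0],"jaw":0},{"translation":[0,0,1.5],"angular":[0,0,0],"jaw":0},{"translation":[0,0,2],"angular":[0,0,0],"jaw":0},{"translation":[0,0,2.5],"angular":[0,0,0],"jaw":0},{"translation":[0,0,2.5],"angular":[0,0,0],"jaw":0},{"translation":[0,0,2.5],"angular":[0,0,0],"jaw":0},{"translation":[0,0,2.5],"angular":[0,0,0],"jaw":0}]'
python3 -m creep '[{"translation":[0,0,0],"angular":[0,0,0],"jaw":0.3},{"translation":[0,0,0],"angular":[0,0,0],"jaw":0.4},{"translation":[0,0,0],"angular":[0,0,0],"jaw":0.7},{"translation":[0,0,0],"angular":[0,0,0],"jaw":0.7},{"translation":[0,0,0],"angular":[0,0,0],"jaw":0.7},{"translation":[0,0,-5],"angular":[0,0,0],"jaw":0.7},{"translation":[0,0,-15],"angular":[0,0,0],"jaw":0.7},{"translation":[0,0,-30],"angular":[0,0,0],"jaw":0.7}]'
```

```text
t: 27.9
ee_pos: [439.7, -364.8, 71.8]
orientation: [2.04, 2.389, -0.0]
ft_force: [-0.0, -0.6, -0.5]
width: 19.5
grasp_force: 30.0
t: 28.9
ee_pos: [439.7, -364.7, 102.6]
orientation: [-2.04, -2.389, -0.0]
ft_force: [-0.6, 0.6, 0.5]
width: 61.6
grasp_force: 0.0
```

```bash
python3 -m creep '[{"translation":[0,0,-20],"angular":[0,0,0],"jaw":1},{"translation":[0,0,-45],"angular":[0,0,0],"jaw":1},{"translation":[3,0,-70],"angular":[0,0,0],"jaw":1},{"translation":[7,0.5,-95],"angular":[0,0,0],"jaw":1},{"translation":[11,0.5,-115],"angular":[0,0,0],"jaw":1},{"translation":[14.5,1,-127],"angular":[0,0,0],"jaw":1},{"translation":[14.5,1,-127],"angular":[0,0,0],"jaw":1},{"translation":[14.5,1,-127],"angular":[0,0,0],"jaw":1}]'
python3 - <<'E'
from w import *
o=ctrl.get_obs();print(o['ee_pos'],o['ft_force'],o['t'])
im=ctrl.get_image('wrist')
for l in('key_grip','socket'):print(ctrl.look_for('wrist',l)[:1])
a=cv2.imread('pics/w1.png')[...,::-1]
for i in(a,im):
    m=(i[215:280,295:340].max(2)<60).astype(np.uint8);n,L,S,C=cv2.connectedComponentsWithStats(m);k=1+np.argmax(S[1:,4]);print(S[k]+[295,215,0,0,0],C[k]+[295,215])
ctrl.get_image('scene');print(ctrl.look_for('scene','key_grip')[:1],ctrl.look_for('scene','door')[:1])
ctrl.get_image('top');print(ctrl.look_for('top','door')[:1],ctrl.look_for('top','key_grip')[:1])
E
```

```text
t: 29.9
ee_pos: [438.2, -350.1, 228.3]
orientation: [-2.04, -2.388, 0.0]
ft_force: [-0.2, -0.2, 0.4]
width: 87.8
grasp_force: 0.0
[ 438.155 -350.069  228.262] [-0.214 -0.203  0.433] 29.9
[{'rect': [306.5, 225.8, 332.7, 272.4], 'score': 0.83}]
[{'rect': [284.2, 188.9, 353.7, 276.0], 'score': 0.95}]
[305 229  22  40 630] [315.29  244.008]
[307 229  22  32 659] [317.47  243.997]
[{'rect': [395.4, 359.6, 416.9, 386.3], 'score': 0.62}] [{'rect': [239.9, 215.5, 287.9, 295.9], 'score': 0.57}]
[{'rect': [265.5, 231.3, 299.9, 300.5], 'score': 0.86}] []
```

Run:
```python
from w import *
im=ctrl.get_image('wrist');a=cv2.imread('pics/w1.png')[...,::-1]
print(a[222:280,316].max(1));print(im[222:280,318].max(1))
for r in(235,262):print(a[r,298:336].max(1));print(im[r,300:338].max(1))
```

```text
[230 229 227 225 223 207 152  60  30  30  29  29  30  29  30  32  35  38
  40  40  41  41  40  41  41  41  42  40  41  40  40  41  41  41  43  58
  69  69  68  69  68  68  67  67  67  67  67  66  68 110 229 255 238 198
 190 190 189 189]
[230 229 228 224 201 143  56  31  30  29  30  30  29  31  31  34  39  40
  42  40  40  41  41  41  41  41  41  42  41  41  41  40  42  41  41  43
  57  69  70  69  68  67  67  67  66  67  67  64 102 239 255 255 254 220
 190 189 191 190]
[224 224 225 226 227 225 192  82  32  28  28  29  29  29  29  29  28  30
  29  30  30  29  29  30  30  29  30  29  46 131 245 255 255 255 255 255
 255 255]
[224 225 226 227 226 203  98  36  30  30  28  30  30  30  29  29  30  29
  31  31  31  30  29  31  30  31  32  32  61 181 255 255 255 255 255 255
 255 255]
[255 255 255 255 255 253 123  54  60  65  65  66  66  67  67  68  68  69
  68  69  71  71  72  73  73  74  74  71  78 169 254 255 255 255 255 255
 255 255]
[255 255 255 255 255 255 135  54  59  64  66  67  66  66  67  68  68  68
  68  70  70  70  71  72  72  73  73  71  66 114 249 255 255 255 255 255
 255 255]
```

Grip edges match the original home image to within about 1 px, so the key is seated and the door is still open. Handing in.

```bash
python3 -c "
from workcell import ctrl
print(ctrl.close_job())"
```

```text
the job is handed in; nothing more can be done
None
```

I freed the door with the key, swung it open to about 1.28 rad (estimated from the images), put the key back in its stand, and handed in the job at about 30 s; no verdict came back. I steered clear of the cast and the pot, and the wrist reading while pressing the hook peaked at about 16 N in total.

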